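# Load the enamel drying oven with the spatula

### The job

The racks of freshly laid enamel on the bench must go into the drying oven: pull its drawer open, carry every rack over with the spatula, sliding the blade under it and keeping it level, and stand them all flat on the drawer's floor, never touching a rack with the fingers. When all are in, slide the drawer fully shut and then press the start button on the oven. Finish with the spatula lying in its rest as you found it, and leave the other things on the bench in their places.

Things in the scene. Friction and masses are not known exactly. Their poses are not given: they have to be found in the camera images.
- rack_a: firing rack (some are absent): wire-mesh top 80 (x) x 70 mm (y), 19 mm high, on two sheet legs along its long sides; a round enamelled piece fixed on top, to 24 mm. Between the legs a tunnel 64 wide x 16 high, open at both x ends, takes the spatula. 120 g. Origin: centre of underside; z up. On the bench at the robot's left, x pointing roughly away from the robot
- rack_b: firing rack (some are absent): wire-mesh top 80 (x) x 70 mm (y), 19 mm high, on two sheet legs along its long sides; two oblong enamelled pieces fixed on top, to 24 mm. Between the legs a tunnel 64 wide x 16 high, open at both x ends, takes the spatula. 120 g. Origin: centre of underside; z up. On the bench at the robot's left, x pointing roughly away from the robot
- rack_c: firing rack (some are absent): wire-mesh top 80 (x) x 70 mm (y), 19 mm high, on two sheet legs along its long sides; two small round pieces fixed on top, to 24 mm. Between the legs a tunnel 64 wide x 16 high, open at both x ends, takes the spatula. 120 g. Origin: centre of underside; z up. On the bench at the robot's left, x pointing roughly away from the robot
- spatula: cranked steel spatula, 160 g, blade on the bench, rear of its handle in the rest. Origin: centre of the blade's underside; x from handle to tip, z up. Blade 80 mm long (x -40 to 40), 40 wide, 2.5 thick. A 9 mm round neck rises from x -35 to x -50 at 80 mm height: a rack stops against it. Level wooden handle 22 wide (y), 26 high, axis 80 mm above the blade's underside, x -62 to -180
- spatula_grip (a point): the point to grip the spatula: on the handle's axis, 90 mm behind and 80 mm above the spatula's origin, same axes; pinch the handle across its 22 mm width from above
- rest_top (a point): spatula rest, fixed, at the robot's right: post with a fork. Point: middle of the fork's upper face, 67 mm above the bench, on which the handle lies; cheeks 38 mm apart (its y), 18 high, 20 long. x points as the blade does when the spatula lies in it, its origin then 160 mm ahead along x, on the bench. Foot 50 x 90 x 8 mm
- drawer (a joint): opening of the oven's drawer in m: 0 shut, 0.21 fully open; starts ajar (0.07 to 0.12). It slides towards the robot (-x of point drawer_in), stays where left, takes 2 to 4 N. Oven: white cabinet 300 deep x 360 wide x 120 mm high, ahead and to the right; its roof covers what is not pulled out
- drawer_in (a point): centre of the drawer's flat floor, top face (20 mm above the bench), moves with it; x into the oven, y left. Inside 205 deep (x) x 300 mm wide (y), side walls 26 high. Front panel 12 thick, inner face at x -102.5 mm, top edge 54 mm above the floor; oven's front edge at x = opening - 102.5 mm. Ajar, the panel can be hooked from inside or pinched
- drawer_bar (a point): middle of the drawer's steel bar handle, 10 mm thick, 140 mm long along y, 28 mm in front of the front panel and 50 mm above the bench; same axes as drawer_in
- start_top (a point): centre of the top face of the start button: a round black button, radius 14 mm, on a grey housing on the roof of the oven near its front left corner; pushed straight down
- start (a joint): travel of the start button in m: 0 = up, 0.006 = fully down (5 N); it springs back
- jar_a: closed glass jar with a black lid, 46 mm wide, 58 mm high, behind the racks: not to be disturbed
- jar_b: a second jar like it, behind and to the left of the racks
- water_cup: white ceramic water cup, 72 mm wide, 62 mm high, beyond the racks on the left: not to be disturbed
- bench_block: square steel bench block, 75 x 75 x 22 mm, to the right of the oven: not to be disturbed
- brush: brush 160 mm long lying on the bench behind the racks: not to be disturbed
- tweezers: steel tweezers 145 mm long, 8 mm high, lying on the bench between robot and racks: not to be disturbed
There are look-alikes about, which are no part of the job. What is shaped like the part that bears rest_top but orange or yellow is not meant.

How it is judged:
On the way, in this order (a step that is already met when the one before it is completed fails the run):
1. every rack stands flat on the drawer's floor (x of rack_a in the frame of drawer_in between -0.075 and 0.075 m and y of rack_a in the frame of drawer_in between -0.13 and 0.13 m and z of rack_a in the frame of drawer_in between -0.008 and 0.008 m and angle between each of rack_a, rack_b, rack_c's own z axis and vertical below 0.12 rad and x of rack_b in the frame of drawer_in between -0.075 and 0.075 m and y of rack_b in the frame of drawer_in between -0.13 and 0.13 m and z of rack_b in the frame of drawer_in between -0.008 and 0.008 m and x of rack_c in the frame of drawer_in between -0.075 and 0.075 m and y of rack_c in the frame of drawer_in between -0.13 and 0.13 m and z of rack_c in the frame of drawer_in between -0.008 and 0.008 m), for 0.2 s.
2. the drawer is fully shut (value of joint drawer below 0.006 m), for 0.2 s.
3. the start button is pressed (value of joint start above 0.004 m), for 0.05 s.
At the end, for the whole second after the job is handed in: Every rack stands flat on the drawer's floor (feet within 8 mm of it), the drawer is shut to within 6 mm, and the spatula lies still in its rest: handle in the fork (within 30 mm lengthwise and sideways of where it lay), blade level on the bench (all of step 1 and value of joint drawer below 0.006 m and horizontal distance between spatula and rest_top between 0.13 and 0.19 m and y of spatula in the frame of rest_top between -0.03 and 0.03 m and x of spatula in the frame of rest_top above 0 m and angle between spatula's own z axis and vertical below 0.12 rad and height (world z) of spatula below 0.012 m and linear speed of spatula below 0.02 m/s); the robot touches nothing.
It fails at once if the fingers touch a rack (contact force between the fingers and rack_a above 0.5 N or contact force between the fingers and rack_b above 0.5 N or contact force between the fingers and rack_c above 0.5 N).
It fails at once if a rack is tilted more than 0.45 rad (angle between any of rack_a, rack_b, rack_c's own z axis and vertical above 0.45 rad).
It fails at once if another thing on the bench is moved more than 60 mm (distance of any of jar_a, jar_b, water_cup, bench_block, brush, tweezers from where it was at the start of the episode above 0.06 m).
It fails at once if a jar or the cup is knocked over (angle between any of jar_a, jar_b, water_cup's own z axis and vertical above 0.6 rad).
Of rack_a, rack_b, rack_c only 2 to 3 are there at a start; the rules pass over those that are not, and their reading is None.
At some moment in a run one of rack_a, rack_b, rack_c may be knocked a few centimetres aside while the robot is not near it.
It also fails if it takes over 210 s, if anything falls off the work surface, if the arm or the gripper's body presses on something with over 40 N, if the wrist force passes 120 N, or if a joint passes its speed limit or range.

### The arm

A 7-joint arm with a two-finger parallel gripper is mounted at the origin on the work surface. World frame = base frame: x ahead of the robot, y to its left, z up, the work surface at z = 0. Lengths are in m, angles in rad, forces in N, time in s.
With the tool pointing down it reaches from about 0.425 to 0.95 m from the base axis. Payload 4.7 kg.
Tool frame: the origin (TCP) lies between the finger pads; the fingertips stand 25 mm ahead of it and the grasp point (between the pads) lies 6 mm ahead of it; z points along the fingers, y is the line along which they close (so a half turn about z gives the same grasp; the last joint's range is limited). The gripper opens to 85 mm and grips with 20 to 120 N. Pads are 22 mm wide; open, the fingers measure 114 mm over their backs; the gripper's body (76 mm by 85 mm) begins 54 mm behind the grasp point. The pads swing forward as they close: fully open they stand 13 mm farther back than shut.
Start: joints at [1.178, 0.469, -0.049, 1.532, 0.024, 1.141, -0.082], TCP at [0.24, -0.631, 0.224] pointing down, gripper open.
Joint ranges: [-2.59, 2.59], [-0.33, 1.99], [-1.39, 1.29], [0.1, 2.45], [-1.04, 4.18], [0.21, 1.99], [-2.66, 2.66]. Speed limits (rad/s): [2.57, 2.57, 3.14, 3.14, 3.14, 3.14, 3.14].

### API

Orientations are given as a 3x3 rotation matrix whose columns are the frame's x, y, z axes.
In Python, from rig import * gives the robot as it stands. Calls block until the motion is done:
- movep(position, orientation): joint-space move of the TCP to a pose.
- move_l(position, attitude=None, feed=0.15, until_force=None): straight line of the TCP; attitude=None keeps the orientation; feed is the mean speed in m/s. With until_force (N) it stops when the force on the tool has changed by that much, and returns True; else False.
- move_joints(angles): joint-space move.
- command_gripper(opening, newtons=None): finger opening in m; newtons is the grip in N (None keeps the last); returns when the fingers have stopped.
- sleep(seconds).
- inverse_kinematics(position, orientation): joint angles nearest the present ones, or None.
- sense(): the state.
- camera(name): name is "side" or "top"; returns (picture, depth): 384x512x3 uint8, red, green, blue; 384x512 float32, m along the optical axis (not along the pixel's ray), 0 where there is no reading.
- camera_params(name): a dict with "K" (3x3 intrinsics, pixels), "dist" ([k1, k2, p1, p2, k3] as OpenCV has them; the pictures are not rectified), "position" and "rotation" of the camera in the world. Camera axes: x right, y down, z forward; pixel columns grow to the right and rows downward; lengths in m; the calibration is good to about 2 mm. A picture is of the moment at which its call begins. camera_params takes no time and is no camera call.
A pose or a line that the arm cannot do raises Unreachable and nothing moves.
- finish_job(): hands the job in; it is judged then, once.
The state is a dict: "time_s": time; "joint_pos": joint angles; "qd": joint speeds; "joint_efforts": joint torques, N m; "position": TCP position; "tcp_rot": TCP orientation; "wrist_force": force on the tool from outside, world axes, zero at the start; "ft_torque": the same for the moment, N m; "finger_gap": finger opening in m; "gripper_force": force on a finger pad.
Only numpy, scipy, OpenCV 4.12 (cv2) and the standard library are available. Lean on these libraries where they do the work, as an engineer would, in place of code of your own. Each camera call takes 0.05 s, during which the arm holds its last target. There are 200 camera calls.

## Working session

There is one attempt and no reset: what is moved stays moved. The work goes in short steps, each a Python script; the robot and the scene stay as the last script left them, time stands still between calls to the robot, and variables do not carry over. Pictures are saved under pics/ and viewed, at most 14 in all, crops included, and the job is handed in when it is done.

```bash
ls; mkdir -p pics
cat > h.py <<'E'
from rig import *
import numpy as np, cv2
def snap(name,tag):
    p,d=camera(name); cv2.imwrite(f'pics/{tag}.png',p[:,:,::-1]); np.savez(f'pics/{tag}.npz',p=p,d=d); return p,d
def cloud(name,d):
    c=camera_params(name); K=np.array(c['K']); v,u=np.mgrid[:d.shape[0],:d.shape[1]]
    pts=np.stack([u.ravel(),v.ravel()],1).astype(np.float64)[:,None]
    n=cv2.undistortPoints(pts,K,np.array(c['dist'])).reshape(d.shape+(2,))
    P=np.dstack([n[...,0]*d,n[...,1]*d,d])
    W=P@np.array(c['rotation']).T+np.array(c['position']); W[d==0]=np.nan
    return W
E
python3 - <<'E'
from h import *
for n in ('top','side'):
    p,d=snap(n,n+'0'); c=camera_params(n); print(n,c['position'],np.round(c['K'],1).tolist(),np.round(c['rotation'],3).tolist())
    W=cloud(n,d); 
    for r in range(20,384,60): print([tuple(np.round(W[r,q],3)) for q in (50,256,460)])
s=sense();print(s['time_s'],s['position'],s['tcp_rot'],s['wrist_force'])
E
```

```text
pics
top [ 0.30014589 -0.08738492  1.47786513] [[367.1, 0.0, 260.5], [0.0, 367.1, 188.2], [0.0, 0.0, 1.0]] [[-0.003, -0.99, 0.139], [-1.0, 0.004, 0.007], [-0.008, -0.139, -0.99]]
[(np.float64(1.699), np.float64(1.272), np.float64(-0.722)), (np.float64(1.692), np.float64(-0.046), np.float64(-0.711)), (np.float64(1.693), np.float64(-1.352), np.float64(-0.742))]
[(np.float64(1.32), np.float64(1.275), np.float64(-0.771)), (np.float64(0.916), np.float64(-0.061), np.float64(0.116)), (np.float64(1.298), np.float64(-1.333), np.float64(-0.758))]
[(np.float64(0.921), np.float64(1.239), np.float64(-0.757)), (np.float64(0.68), np.float64(-0.061), np.float64(0.103)), (np.float64(0.858), np.float64(-1.203), np.float64(-0.57))]
[(np.float64(0.545), np.float64(1.208), np.float64(-0.751)), (np.float64(0.459), np.float64(-0.058), np.float64(0.002)), (np.float64(0.522), np.float64(-1.208), np.float64(-0.627))]
[(np.float64(0.187), np.float64(1.18), np.float64(-0.752)), (np.float64(0.221), np.float64(-0.058), np.float64(0.002)), (np.float64(0.251), np.float64(-0.56), np.float64(0.569))]
[(np.float64(-0.
[... 1320 characters left out ...]
t64(0.436), np.float64(0.19), np.float64(-0.004)), (np.float64(-0.234), np.float64(0.01), np.float64(0.0))]
[(np.float64(0.889), np.float64(0.626), np.float64(0.028)), (np.float64(0.364), np.float64(0.445), np.float64(-0.002)), (np.float64(-0.192), np.float64(0.295), np.float64(-0.002))]
[(np.float64(0.805), np.float64(0.748), np.float64(-0.028)), (np.float64(0.31), np.float64(0.635), np.float64(0.013)), (np.float64(-0.162), np.float64(0.5), np.float64(-0.001))]
0.1 [ 0.23997237 -0.63031036  0.22293861] [[ 9.34553462e-01  3.55822013e-01 -7.22546236e-04]
 [ 3.55822739e-01 -9.34551944e-01  1.68607811e-03]
 [-7.53132799e-05 -1.83282852e-03 -9.99998318e-01]] [ 0.02100827  0.42646749 -0.04239375]
```

Run:
```python
import cv2
p=cv2.imread('pics/top0.png'); cv2.imwrite('pics/t1.png',cv2.resize(p[40:320,90:450],None,fx=2.2,fy=2.1,interpolation=cv2.INTER_CUBIC))
```

```text
(no output)
```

View pics/t1.png

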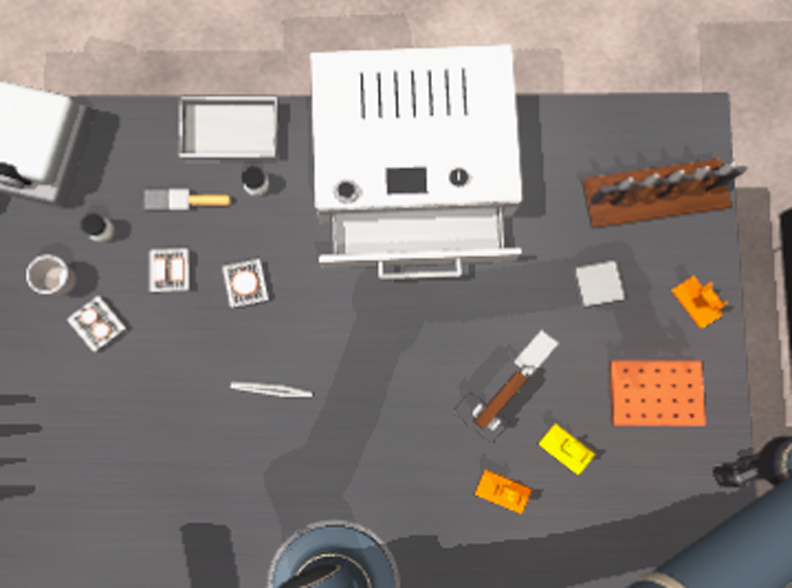

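View pics/side0.png

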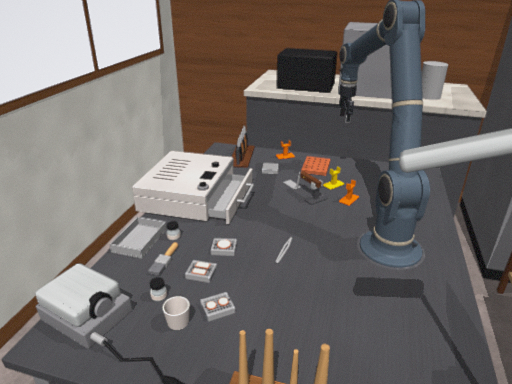

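```bash
cat > m.py <<'E'
from h import *
def data(tag):
    out=[]
    for n in ('top','side'):
        f=np.load(f'pics/{n}{tag}.npz'); W=cloud(n,f['d']); out.append((f['p'],W))
    return out
def sel(W,c,r,z0,z1):
    m=(np.hypot(W[...,0]-c[0],W[...,1]-c[1])<r)&(W[...,2]>z0)&(W[...,2]<z1); return m
def rect(P): 
    r=cv2.minAreaRect((P[:,:2]*1000).astype(np.float32)); return np.round(r[0],1),np.round(r[1],1),round(r[2],1),len(P)
E
python3 - <<'E'
from m import *
D=data('0'); W=D[0][1]
px=dict(a=(201,174),b=(166,169),c=(134,194),blade=(334,207),handle=(317,230),btn=(248,130),bar=(281,172),floor=(280,150),panel=(281,162),tray=(193,100),tweez=(212,225),jar=(205,126),block=(363,175))
for k,(u,v) in px.items(): print(k,np.round(np.nanmedian(W[v-1:v+2,u-1:u+2].reshape(-1,3),0),4))
for k in 'abc':
    c=np.nanmedian(W[px[k][1]-1:px[k][1]+2,px[k][0]-1:px[k][0]+2].reshape(-1,3),0)
    for i in (0,1):
        m=sel(D[i][1],c,.062,.012,.04); print(k,i,rect(D[i][1][m]),np.round(np.nanpercentile(D[i][1][m][:,2],[10,50,90]),4))
for i in (0,1):
    Wi=D[i][1]
    h=(Wi[...,2]>.075)&(Wi[...,2]<.11)&(abs(Wi[...,0]-.36)<.2)&(abs(Wi[...,1]+.3)<.15)
    P=Wi[h]; print('handle',i,rect(P),np.round(P.mean(0),4))
    b=(Wi[...,2]>.036)&(Wi[...,2]<.1)&(abs(Wi[...,0]-.5)<.25)&(abs(Wi[...,1]+.13)<.22); P=Wi[b]; 
    o=(Wi[...,2]>.1)&(Wi[...,2]<.116)&(abs(Wi[...,0]-.8)<.3)&(abs(Wi[...,1]+.13)<.25); print('roof',i,rect(Wi[o]))
    o=(Wi[...,2]>.118)&(Wi[...,2]<.2)&(abs(Wi[...,0]-.8)<.3)&(abs(Wi[...,1]+.13)<.25);P=Wi[o];print('btn?',len(P))
    n,lab,st,ce=cv2.connectedComponentsWithStats(o.astype(np.uint8))
    for j in range(1,n):
        if st[j,4]>3: print('   ',st[j],np.round(Wi[lab==j].mean(0),4),np.round(Wi[lab==j].max(0),4),np.round(Wi[lab==j].min(0),4))
E
```

```text
a [0.5626 0.1627 0.0217]
b [ 0.5881  0.3096 -0.0038]
c [0.4838 0.4323 0.0175]
blade [ 4.287e-01 -3.725e-01  2.000e-04]
handle [ 0.3352 -0.2881  0.0916]
btn [ 0.7085 -0.0312  0.1391]
bar [ 0.5681 -0.1583  0.0487]
floor [ 0.6617 -0.1567  0.0174]
panel [ 0.5998 -0.1577  0.0682]
tray [0.8808 0.2053 0.0034]
tweez [0.3586 0.1175 0.0041]
jar [0.7513 0.1444 0.0564]
block [ 0.556  -0.4883  0.0199]
a 0 (array([560.3, 162.6]), array([80.4, 70.4]), 11.9, 259) [0.0149 0.0199 0.0253]
a 1 (array([560.8, 166.3]), array([80.6, 76.6]), 11.7, 279) [0.0146 0.0178 0.0224]
b 0 (array([586.5, 303.9]), array([79.8, 70.6]), 1.6, 268) [0.0148 0.0195 0.0251]
b 1 (array([587.5, 305.3]), array([82.5, 73.5]), 2.8, 357) [0.0147 0.0184 0.022 ]
c 0 (array([483.8, 432.4]), array([84.3, 73.2]), 41.9, 268) [0.0148 0.0189 0.0245]
c 1 (array([482.9, 434.9]), array([81.7, 76.7]), 41.0, 484) [0.0159 0.0192 0.0238]
handle 0 (array([ 266.7, -315.6]), array([195. , 172.3]), 33.0, 254) [ 0.3186 -0.2982  0.0889]
roof 0 (array([ 835.3, -146.6]), array([308.8, 359.7]), 1.8, 1378)
btn? 4225
    [ 231   61   96   80 4210] [ 0.8319 -0.1459  0.1212] [0.9917 0.0365 0.1443] [ 0.6757 -0.3285  0.118 ]
handle 1 (array([ 266.6, -316. ]), array([198.9, 170.1]), 32.4, 182) [ 0.3101 -0.2917  0.085 ]
roof 1 (array([ 832.3, -143. ]), array([305. , 368.3]), 2.4, 685)
btn? 1533
    [ 133  151   99   45 1474] [ 0.8266 -0.1174  0.1204] [0.9877 0.0427 0.1429] [ 0.6818 -0.3191  0.118 ]
    [166 153   3   3   6] [ 0.982  -0.2721  0.1192] [ 0.9857 -0.2629  0.1207] [ 0.9763 -0.2834  0.1181]
    [182 152   4   2   5] [ 0.9208 -0.3101  0.1191] [ 0.9279 -0.3069  0.121 ] [ 0.9131 -0.3137  0.118 ]
    [215 156   9   4  18] [ 0.7471 -0.3041  0.1195] [ 0.7679 -0.2869  0.123 ] [ 0.7285 -0.3198  0.118 ]
    [153 188   4   2   4] [0.881  0.0342 0.1195] [0.885  0.0383 0.1204] [0.8775 0.0286 0.118 ]
```

Run:
```python
from m import *
D=data('0')
for i in (0,1):
    p,W=D[i]; hsv=cv2.cvtColor(p,cv2.COLOR_RGB2HSV); near=(abs(W[...,0]-.38)<.12)&(abs(W[...,1]+.33)<.12)
    h=near&(W[...,2]>.07)&(W[...,2]<.105)&(hsv[...,0]<12)&(hsv[...,1]>90)
    P=W[h]; print('handle',rect(P),P[:,2].mean().round(4))
    c=P[:,:2].mean(0); w,v=np.linalg.eigh(np.cov(P[:,:2].T)); a=v[:,1]*np.sign(v[0,1]); t=(P[:,:2]-c)@a; print(c.round(4),np.degrees(np.arctan2(a[1],a[0])).round(1),t.min().round(4),t.max().round(4))
    b=(np.hypot(W[...,0]-.4287,W[...,1]+.3725)<.06)&(W[...,2]<.03)&(p.min(2)>150); print('blade',rect(W[b]))
    q=(W[...,2]>.062)&(W[...,2]<.08)&(abs(W[...,0]-.6)<.06)&(abs(W[...,1]+.15)<.2)&(p.min(2)>120); print('panel',rect(W[q]),W[q].mean(0).round(4))
    q=(W[...,2]>.042)&(W[...,2]<.058)&(abs(W[...,0]-.57)<.02)&(abs(W[...,1]+.15)<.1); print('bar',rect(W[q]),W[q].mean(0).round(4))
    q=(W[...,2]>.127)&(np.hypot(W[...,0]-.7085,W[...,1]+.031)<.04); P=W[q];print('btn',rect(P),P[:,2].max()); 
    k=q&(p.max(2)<70); print('btnblack',rect(W[k]),W[k].mean(0).round(4))
    r=near&(W[...,2]>.06)&(W[...,2]<.1)&~h; 
for pos,yaw in (((.24,-.63),0),): pass
def R(yaw,s=1,tilt=0):
    c,n=np.cos(yaw),np.sin(yaw); x=np.array([c,n,0])*s; z=np.array([0,0,-1.]); return np.stack([x,np.cross(z,x),z],1)
d=np.radians
for nm,x,y,yaw,off in (('spat',.4287,-.3725,-42,0),('a',.560,.164,12,0),('a',.560,.164,12,.09),('b',.587,.305,2.2,0),('b',.587,.305,2.2,.09),('c',.483,.4335,41.5,0),('c',.483,.4335,41.5,.09),('d',.627,-.05,2,0),('d',.627,-.245,2,0),('d',.627,-.05,2,.09),('d',.627,-.245,2,.09)):
    for s in (1,-1):
      for h in (.086,.2):
        q=inverse_kinematics([x-(.09+off)*np.cos(d(yaw)),y-(.09+off)*np.sin(d(yaw)),h],R(d(yaw),s)); print(nm,off,s,h,None if q is None else np.round(q,2))
```

```text
handle (array([ 335.1, -289.5]), array([ 21.6, 117.4]), 49.2, 182) 0.0913
[ 0.3351 -0.2887] -40.5 -0.0581 0.0592
blade (array([ 427.5, -369.3]), array([41.5, 84.9]), 48.7, 202)
panel (array([ 602.3, -155.4]), array([ 13.5, 355. ]), 2.2, 275) [ 0.6023 -0.1551  0.0722]
bar (array([ 576.1, -156.4]), array([ 25.8, 146.5]), 0.1, 113) [ 0.5708 -0.155   0.0524]
btn (array([707.2, -27.1]), array([38. , 40.1]), 89.4, 99) 0.14433673218490428
btnblack (array([711.2, -26. ]), array([20.2, 19.1]), 6.8, 21) [ 0.7113 -0.0268  0.1388]
handle (array([ 334. , -282.1]), array([ 26.6, 114.7]), 48.6, 104) 0.0865
[ 0.3308 -0.2785] -40.6 -0.0525 0.062
blade (array([ 428.9, -374.1]), array([43.3, 80.9]), 41.5, 59)
panel (array([ 602.8, -147.4]), array([ 14. , 355.3]), 2.1, 156) [ 0.6005 -0.1317  0.0706]
bar (array([ 576. , -150.1]), array([ 26.1, 151.2]), 2.2, 68) [ 0.5707 -0.1413  0.0513]
btn (array([707.8, -17.5]), array([37.9, 38.9]), 22.2, 60) 0.142935038331912
btnblack (array([706.1, -18.3]), array([20. , 18.8]), 57.9, 17) [ 0.7053 -0.0185  0.139 ]
spat 0 1 0.086 [ 0.59  0.33  0.04  2.13 -0.02  0.68 -1
[... 1759 characters left out ...]
.05  1.31]
d 0 1 0.086 [ 0.48  0.49 -0.15  1.86  0.1   0.8  -1.26]
d 0 1 0.2 [ 0.5   0.36 -0.18  1.76  0.07  1.03 -1.24]
d 0 -1 0.086 [ 0.87  0.59 -0.69  1.84  0.47  0.89  1.56]
d 0 -1 0.2 [ 0.92  0.46 -0.75  1.73  0.34  1.09  1.66]
d 0.09 1 0.086 [ 0.35  0.32 -0.38  2.17  0.19  0.68 -1.69]
d 0.09 1 0.2 [ 0.46  0.16 -0.47  2.05  0.09  0.95 -1.59]
d 0.09 -1 0.086 [ 0.74  0.43 -0.85  2.15  0.47  0.76  1.18]
d 0.09 -1 0.2 [ 0.82  0.23 -0.89  2.03  0.21  0.98  1.43]
d 0.09 1 0.086 [ 0.56  0.39 -0.16  2.04  0.09  0.72 -1.2 ]
d 0.09 1 0.2 [ 0.59  0.24 -0.19  1.93  0.05  0.97 -1.16]
d 0.09 -1 0.086 [ 0.99  0.48 -0.71  2.02  0.43  0.8   1.63]
d 0.09 -1 0.2 [ 1.05  0.32 -0.75  1.91  0.25  1.01  1.79]
```

Run:
```python
import cv2
p=cv2.imread('pics/top0.png'); a=cv2.resize(p[190:290,290:390],(400,400),interpolation=cv2.INTER_CUBIC)
b=cv2.resize(p[110:190,230:330],(400,400),interpolation=cv2.INTER_CUBIC)
cv2.imwrite('pics/c1.png',cv2.hconcat([a,b]))
```

```text
(no output)
```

View pics/c1.png

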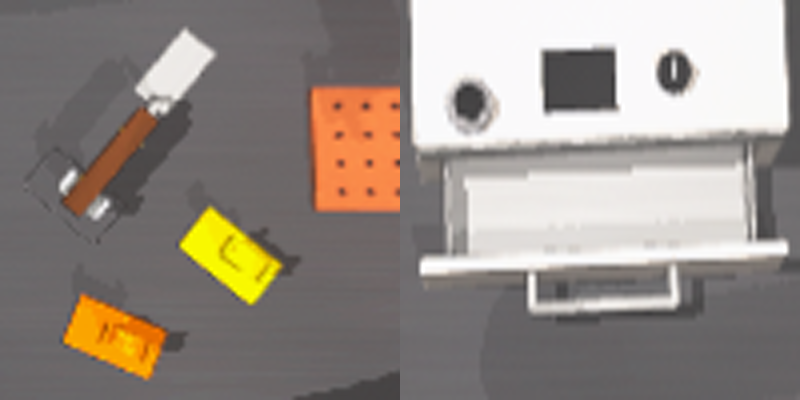

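```bash
cat >> h.py <<'E'
def R(yaw,s=-1):
    c,n=np.cos(yaw),np.sin(yaw); x=np.array([c,n,0])*s; z=np.array([0,0,-1.]); return np.stack([x,np.cross(z,x),z],1)
YO=np.radians(2.15); uo=np.array([np.cos(YO),np.sin(YO)]); no=np.array([-uo[1],uo[0]])
def rep(t=''):
    s=sense(); print(t,round(s['time_s'],1),np.round(s['position'],4),'F',np.round(s['wrist_force'],1),'gap',round(s['finger_gap'],4),'q',np.round(s['joint_pos'],2)); return s
E
python3 - <<'E'
from h import *
command_gripper(0,40)
c=np.array([.6085,-.153])
h=c+uo*.020
movep([*h,.22],R(YO)); rep()
move_l([*h,.075],feed=.1); rep()
g=h-uo*.155
print(move_l([*g,.075],feed=.05,until_force=12)); s=rep('open')
move_l([*(s['position'][:2]+uo*.01),.075],feed=.05)
move_l([*(s['position'][:2]+uo*.01),.22],feed=.15); rep()
snap('top','top1');snap('side','side1')
from m import *
D=data('1')
for i in (0,1):
    p,W=D[i]; q=(W[...,2]>.062)&(W[...,2]<.08)&(W[...,0]>.4)&(W[...,0]<.62)&(abs(W[...,1]+.15)<.2)&(p.min(2)>120); print('panel',rect(W[q]),W[q].mean(0).round(4))
    for k,c in dict(a=(.56,.164),b=(.587,.3045),c=(.483,.4335)).items(): print(k,rect(W[sel(W,c,.075,.012,.04)]))
E
```

```text
3.1 [ 0.6282 -0.1537  0.2198] F [-0.1  0.8 -0.2] gap -0.0002 q [ 0.69  0.53 -0.75  1.58  0.39  1.18  1.46]
 4.7 [ 0.629  -0.1523  0.0757] F [ 0.1 -0.2  0.6] gap 0.0 q [ 0.64  0.68 -0.68  1.71  0.51  0.94  1.37]
False
open 7.9 [ 0.4737 -0.158   0.075 ] F [ 0. -0.  1.] gap 0.0002 q [ 0.82  0.49 -0.73  2.05  0.46  0.77  1.41]
 9.4 [ 0.483  -0.1576  0.2191] F [-0.4 -0.4 -0.6] gap -0.0 q [ 0.94  0.31 -0.85  1.89  0.27  1.06  1.59]
panel (array([ 602.8, -155.8]), array([ 12.3, 356.2]), 1.8, 157) [ 0.6015 -0.1299  0.0723]
a (array([560.1, 163.4]), array([79.9, 71.9]), 13.3, 262)
b (array([586.4, 302.3]), array([79.6, 73. ]), 1.3, 269)
c (array([483.3, 432.9]), array([84.1, 73.6]), 39.9, 277)
panel (array([ 601.8, -149.3]), array([ 12.6, 361.9]), 2.3, 152) [ 0.6005 -0.1323  0.0709]
a (array([560.6, 166.7]), array([81.4, 75.7]), 14.4, 278)
b (array([586.5, 307.3]), array([81. , 71.9]), 2.4, 357)
c (array([483.6, 434.3]), array([80.7, 75.2]), 39.5, 478)
```

Run:
```python
from m import *
p=cv2.imread('pics/side1.png'); cv2.imwrite('pics/s1c.png',cv2.resize(p[90:240,120:330],None,fx=3.5,fy=3.5,interpolation=cv2.INTER_CUBIC))
D=data('1')
for i in (0,1):
    p,W=D[i]; q=(np.hypot(W[...,0]-.483,W[...,1]+.158)<.07)&(W[...,2]<.4)&(W[...,2]>.1); P=W[q]; print(len(P),np.percentile(P[:,2],[0,2,10]).round(4))
```

```text
61 [0.2931 0.2977 0.3031]
543 [0.2217 0.234  0.2678]
```

View pics/s1c.png

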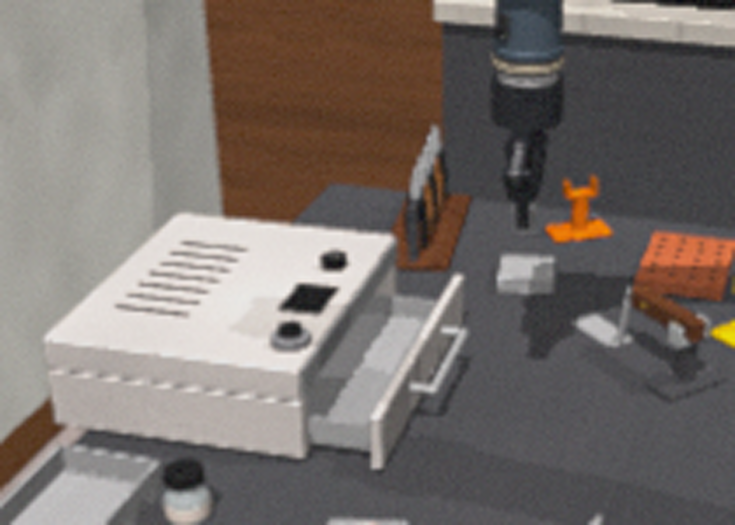

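Run:
```python
from h import *
s=rep(); p=s['position']
for n in ('side','top'):
    c=camera_params(n); Rm=np.array(c['rotation']).T
    for dz in (0,-.006,-.025):
        q=cv2.projectPoints((p+[0,0,dz])[None],cv2.Rodrigues(Rm)[0],-Rm@np.array(c['position']),np.array(c['K']),np.array(c['dist']))[0].ravel(); print(n,dz,q.round(1))
print(s['tcp_rot'].round(3).tolist())
```

```text
9.5 [ 0.483  -0.1575  0.219 ] F [ 0.   0.1 -0. ] gap -0.0003 q [ 0.94  0.31 -0.85  1.89  0.27  1.06  1.59]
side 0 [268.9 156.9]
side -0.006 [268.9 158.3]
side -0.025 [268.8 162.8]
top 0 [283.4 186.2]
top -0.006 [283.3 186.4]
top -0.025 [283.  187.2]
[[-0.999, -0.038, -0.002], [-0.038, 0.999, 0.001], [0.002, 0.001, -1.0]]
```

Run:
```python
from m import *
p,W=data('1')[1]
for v in range(136,166,2): print(v,p[v,264:276,0].tolist(),np.round(W[v,266:273,1],2).tolist(),np.round(W[v,269],3))
p,W=data('0')[1]  # open gripper at start
q=(np.hypot(W[...,0]-.24,W[...,1]+.63)<.08)&(W[...,2]<.4)&(W[...,2]>.1); print(np.percentile(W[q][:,2],[0,1,5,20]).round(3))
```

```text
136 [64, 54, 94, 119, 99, 61, 33, 27, 38, 37, 39, 46] [-0.11, -0.1, -0.11, -0.12, -0.12, -0.13, -0.14] [ 0.476 -0.125  0.318]
138 [51, 72, 102, 109, 80, 54, 50, 39, 36, 42, 37, 51] [-0.1, -0.1, -0.11, -0.1, -0.14, -0.12, -0.14] [ 0.47  -0.099  0.32 ]
140 [37, 56, 75, 71, 51, 40, 41, 36, 36, 33, 31, 61] [-0.1, -0.09, -0.1, -0.09, -0.1, -0.14, -0.14] [ 0.469 -0.095  0.314]
142 [34, 26, 40, 42, 40, 29, 18, 31, 32, 38, 47, 57] [-0.1, -0.1, -0.1, -0.1, -0.11, -0.13, -0.14] [ 0.469 -0.095  0.307]
144 [58, 39, 31, 32, 23, 27, 24, 32, 33, 33, 59, 66] [-0.11, -0.11, -0.11, -0.11, -0.11, -0.13, -0.15] [ 0.472 -0.112  0.292]
146 [68, 39, 40, 31, 35, 35, 31, 26, 39, 58, 67, 68] [-0.12, -0.13, -0.13, -0.12, -0.11, -0.13, -0.14] [ 0.475 -0.124  0.278]
148 [81, 80, 85, 61, 40, 29, 35, 77, 95, 77, 71, 71] [-0.75, -0.14, -0.15, -0.15, -0.15, -0.15, -0.15] [ 0.481 -0.147  0.261]
150 [87, 89, 94, 68, 34, 31, 41, 76, 92, 90, 85, 88] [-0.72, -0.15, -0.15, -0.15, -0.15, -0.15, -0.16] [ 0.481 -0.147  0.252]
152 [86, 85, 90, 65, 40, 34, 32, 74, 78, 82, 86, 87] [-0.69, -0.14, -0.14, -0.14, -0.14, -0.15, -0.15] [ 0.479 -0.142  0.247]
154 [92, 86, 89, 71, 46, 45, 39, 73, 89, 84, 87, 97] [-0.67, -0.14, -0.14, -0.15, -0.14, -0.15, -0.16] [ 0.481 -0.148  0.235]
156 [86, 85, 90, 91, 95, 97, 97, 93, 94, 88, 81, 80] [-0.65, -0.15, -0.15, -0.15, -0.16, -0.15, -0.65] [ 0.482 -0.154  0.224]
158 [85, 88, 86, 85, 85, 84, 84, 86, 86, 90, 85, 84] [-0.61, -0.61, -0.62, -0.63, -0.61, -0.63, -0.63] [ 0.596 -0.626 -0.004]
160 [85, 83, 89, 85, 91, 87, 85, 85, 83, 91, 89, 84] [-0.6, -0.59, -0.61, -0.6, -0.6, -0.6, -0.61] [ 0.589 -0.598 -0.002]
162 [116, 123, 120, 120, 115, 112, 111, 109, 108, 106, 94, 91] [-0.57, -0.58, -0.58, -0.57, -0.57, -0.58, -0.58] [ 0.583 -0.571 -0.001]
164 [196, 192, 192, 189, 193, 190, 189, 191, 190, 191, 179, 173] [-0.5, -0.5, -0.5, -0.51, -0.51, -0.51, -0.51] [ 0.567 -0.507  0.019]
[0.243 0.245 0.255 0.29 ]
```

Run:
```python
from h import *
move_l([.47,-.02,.2],R(YO),feed=.2)
move_l([.47,-.02,.06],feed=.1); rep()
print(move_l([.47,-.02,-.02],feed=.02,until_force=4)); rep('touch')
snap('side','side2')
move_l([.47,-.02,.1],feed=.1); rep()
```

```text
11.9 [ 0.4705 -0.02    0.0605] F [ 0.4  0.3 -0.3] gap -0.0002 q [ 0.57  0.48 -0.76  2.12  0.51  0.72  1.08]
True
touch 14.8 [ 0.47   -0.02   -0.0073] F [-0.8 -0.2  6.9] gap 0.0001 q [ 0.47  0.59 -0.65  2.16  0.64  0.59  0.96]
 16.1 [ 0.4695 -0.0201  0.0994] F [-0.4 -0.6 -1.2] gap 0.0003 q [ 0.62  0.42 -0.82  2.09  0.43  0.8   1.15]
```

```bash
cat >> h.py <<'E'
DZ=.0315  # true TCP z = reported z + DZ (bench touch)
def GZ(grasp_z): return grasp_z+.006-DZ
E
python3 - <<'E'
from h import *
c=np.array([.6085,-.153]); h=c+uo*.020
movep([*h,.2],R(YO))
print(move_l([*h,.045],feed=.1,until_force=8)); rep()
g=h-uo*.155
print(move_l([*g,.045],feed=.05,until_force=12)); s=rep('open')
b=s['position'][:2]+uo*.012
move_l([*b,.045],feed=.05); move_l([*b,.2],feed=.2)
command_gripper(.06,40)
movep([.3596,-.3105,.17],R(np.radians(-41))); rep()
snap('top','top3');snap('side','side3')
from m import *
D=data('3')
for i in (0,1):
    p,W=D[i]; q=(W[...,2]>.062)&(W[...,2]<.08)&(W[...,0]>.4)&(W[...,0]<.62)&(abs(W[...,1]+.15)<.185)&(p.min(2)>120); print('panel',rect(W[q]),W[q].mean(0).round(4))
    for k,c in dict(a=(.56,.164),b=(.587,.3045),c=(.483,.4335)).items(): print(k,rect(W[sel(W,c,.075,.012,.04)]))
E
```

```text
False
 18.7 [ 0.629  -0.1523  0.0457] F [ 0.3  0.1 -0.1] gap -0.0001 q [ 0.64  0.72 -0.69  1.72  0.56  0.9   1.32]
True
open 21.2 [ 0.4891 -0.1574  0.0453] F [0.6 0.6 0.5] gap 0.0001 q [ 0.8   0.56 -0.73  2.04  0.55  0.74  1.33]
 23.9 [ 0.3612 -0.3095  0.1705] F [ 0.6  0.5 -0.3] gap 0.0601 q [ 1.22  0.28 -0.69  2.02  0.22  0.91  1.26]
panel (array([ 470.3, -157.7]), array([ 12.9, 350.4]), 1.9, 280) [ 0.47   -0.1599  0.0725]
a (array([560.1, 162.9]), array([80.8, 70.5]), 11.7, 257)
b (array([586.2, 303. ]), array([79.1, 71.3]), 0.2, 269)
c (array([481.9, 432.8]), array([82.5, 74.3]), 38.7, 273)
panel (array([ 469.4, -155.2]), array([ 13.9, 355.8]), 1.9, 156) [ 0.4682 -0.135   0.0707]
a (array([560.2, 166.9]), array([80., 80.]), 12.7, 276)
b (array([587. , 305.6]), array([81. , 74.3]), 1.4, 349)
c (array([483.3, 435.2]), array([81. , 77.8]), 39.7, 479)
```

Run:
```python
from h import *
Y=np.radians(-41)
g=np.array([.3596,-.3105])
move_l([*g,.10],R(Y),feed=.15)
print(move_l([*g,GZ(.080)],feed=.05,until_force=10)); rep()
command_gripper(.0,110); s=rep('grip'); print(s['gripper_force'])
move_l([*s['position'][:2],s['position'][2]+.12],feed=.08)
u=np.array([np.cos(Y),np.sin(Y)])
sleep(.3); rep('lift'); snap('top','top4');snap('side','side4')
from m import *
D=data('4')
for i in (0,1):
    p,W=D[i]; hsv=cv2.cvtColor(p,cv2.COLOR_RGB2HSV); near=(np.hypot(W[...,0]-.3596,W[...,1]+.3105)<.18)
    b=(np.hypot(W[...,0]-.4275,W[...,1]+.3695)<.07)&(W[...,2]>.08)&(W[...,2]<.15)&(p.min(2)>130); P=W[b]; print('blade',rect(P),P.mean(0).round(4))
    A=np.c_[(P[:,:2]-g)@u,np.ones(len(P))]; print('pitch fit',np.linalg.lstsq(A,P[:,2],rcond=None)[0].round(4))
    h=near&(W[...,2]>.17)&(W[...,2]<.24)&(hsv[...,0]<12)&(hsv[...,1]>90); P=W[h]; print('handle',rect(P),P.mean(0).round(4)); A=np.c_[(P[:,:2]-g)@u,np.ones(len(P))]; print('pitch fit',np.linalg.lstsq(A,P[:,2],rcond=None)[0].round(4))
```

```text
False
 25.7 [ 0.3598 -0.3106  0.0547] F [ 0.1 -0.4  0. ] gap 0.0601 q [ 1.11  0.45 -0.59  2.12  0.4   0.67  1.1 ]
grip 26.1 [ 0.3598 -0.3106  0.0549] F [-1.2  0.7  4.5] gap 0.0201 q [ 1.11  0.45 -0.59  2.12  0.4   0.67  1.1 ]
107.62097239494324
lift 28.1 [ 0.3598 -0.3105  0.1748] F [ 0.5 -0.8 -0.8] gap 0.0202 q [ 1.22  0.27 -0.7   2.02  0.22  0.93  1.27]
blade (array([ 451.6, -391.3]), array([40.2, 14.9]), 57.5, 41) [ 0.4518 -0.3898  0.1214]
pitch fit [-0.0969  0.1331]
handle (array([ 317.5, -275. ]), array([21.4, 71.3]), 49.7, 126) [ 0.3171 -0.273   0.211 ]
pitch fit [0.0126 0.2117]
blade (array([ 426.5, -367.3]), array([40.8, 79.1]), 48.9, 58) [ 0.4297 -0.3683  0.1206]
pitch fit [-0.0173  0.1221]
handle (array([ 324.6, -277.6]), array([28.7, 97.8]), 45.7, 109) [ 0.3189 -0.2682  0.2034]
pitch fit [0.0815 0.2082]
```

```bash
cat > w.py <<'E'
from m import *
DIN=np.array([.5788,-.1525])
CZ=.0549
def U(y): return np.array([np.cos(y),np.sin(y)])
def pose(o,yaw,z): return [*(np.asarray(o)-.09*U(yaw)),z+CZ]
def blade(o,yaw,z,feed=.1,**k): return move_l(pose(o,yaw,z),R(yaw),feed=feed,**k)
n=[0]
def look(c,z0,z1,r=.075,tag=None):
    tag=tag or 'L%d'%int(sense()['time_s']*10); res=[]
    for i,cam in enumerate(('top','side')):
        p,d=snap(cam,cam+tag); W=cloud(cam,d); P=W[sel(W,c,r,z0,z1)]
        print(cam,tag,rect(P),np.percentile(P[:,2],[5,50,95]).round(4)); res.append(rect(P))
    return res
def pick(c,yaw):
    c=np.array(c,float); u=U(yaw)
    movep(pose(c-u*.097,yaw,.11),R(yaw)); rep('above')
    blade(c-u*.097,yaw,.006,.08); rep('low')
    blade(c-u*.010,yaw,.006,.05); rep('in')
    blade(c-u*.010,yaw,.12,.06); sleep(.3); rep('up')
def place(yaw,dy,off=.010,lat=0.,yerr=0.,dx=.052):
    # off/lat: rack centre in blade frame; yerr rack yaw minus blade yaw
    t=DIN+uo*dx+no*dy; Y=YO-yerr; u=U(Y); nn=np.array([-u[1],u[0]]); o=t-u*off-nn*lat
    blade(o,Y,.12,.12); rep('over')
    blade(o,Y,.045,.06); blade(o,Y,.026,.03); rep('down'); sleep(.3)
    o2=o-uo*.083
    blade(o2,Y,.026,.06); blade(o2,Y,.13,.1); rep('out')
    return t
E
python3 - <<'E'
from w import *
s=sense()['position']; move_l([*s[:2],.2],feed=.1)
y=np.radians(12.3); c=np.array([.5605,.1645])
pick(c,y); look(c,.11,.17,.065)
E
```

```text
above 30.2 [0.3783 0.1236 0.1648] F [-0.4  0.5 -2.1] gap 0.0202 q [ 0.46  0.19 -0.96  2.17  0.2   0.87  1.16]
low 31.6 [0.3782 0.1248 0.0613] F [ 0.8  0.5 -2. ] gap 0.0201 q [ 0.27  0.39 -0.82  2.28  0.47  0.65  0.89]
in 33.5 [0.4625 0.1431 0.0609] F [ 0.3  0.1 -1.1] gap 0.0201 q [ 0.22  0.5  -0.77  2.09  0.52  0.74  0.91]
up 35.9 [0.4627 0.1432 0.1748] F [ 0.4 -0.  -2.4] gap 0.0205 q [ 0.36  0.34 -0.9   1.99  0.32  0.96  1.09]
top L358 (array([567. , 146.7]), array([100.6,  57.6]), 35.7, 227) [0.1176 0.1247 0.1318]
side L358 (array([551.5, 164.4]), array([97.8, 77. ]), 12.6, 403) [0.1131 0.1236 0.1393]
```

Run:
```python
import cv2
p=cv2.imread('pics/sideL358.png'); q=cv2.imread('pics/topL358.png')
cv2.imwrite('pics/v5.png',cv2.hconcat([cv2.resize(p[180:280,170:270],(400,400),interpolation=cv2.INTER_CUBIC),cv2.resize(q[130:210,160:240],(400,400),interpolation=cv2.INTER_CUBIC)]))
```

View pics/v5.png

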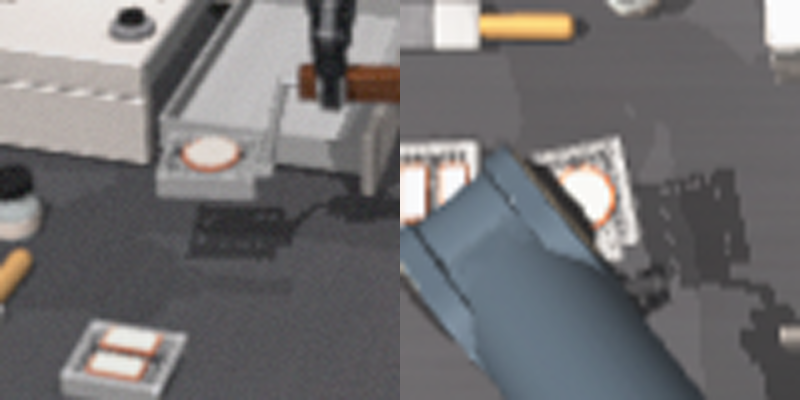

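Run:
```python
from w import *
t=place(None,-.095); print(t)
look(t,.034,.05,.06); 
for i,cam in enumerate(('top','side')):
    f=np.load('pics/%sL%d.npz'%(cam,int(sense()['time_s']*10-.9)) ) if 0 else None
import glob,os
for cam in('top','side'):
    d=np.load(max(glob.glob(f'pics/{cam}L*.npz'),key=os.path.getmtime)); W=cloud(cam,d['d'])
    for k,c in dict(b=(.587,.3045),c=(.483,.4335)).items(): print(k,rect(W[sel(W,c,.075,.012,.04)]))
```

```text
over 39.5 [ 0.5344 -0.2489  0.175 ] F [ 0.   0.8 -2.7] gap 0.0204 q [ 0.89  0.47 -0.71  1.77  0.35  1.03  1.66]
down 41.6 [ 0.5346 -0.2492  0.0811] F [-0.6  0.  -0.9] gap 0.0207 q [ 0.84  0.58 -0.65  1.85  0.45  0.87  1.58]
out 44.7 [ 0.4509 -0.2522  0.1842] F [-0.4  0.2 -1.8] gap 0.0206 q [ 1.04  0.35 -0.75  1.92  0.28  0.99  1.77]
[ 0.63432739 -0.2454823 ]
top L446 (array([ 638.7, -257.7]), array([89.8, 92.5]), 0.2, 280) [0.0351 0.0397 0.0466]
side L446 (array([ 640.3, -254.1]), array([ 90.2, 101.7]), 1.3, 169) [0.0345 0.0383 0.0437]
b (array([586.3, 303.6]), array([80.8, 70.8]), 2.0, 274)
c (array([482.5, 432.5]), array([84.1, 73.3]), 38.8, 277)
b (array([586.9, 305.3]), array([82.6, 75.7]), 1.2, 355)
c (array([483.6, 434.4]), array([81. , 76.6]), 38.5, 477)
```

Run:
```python
from w import *
y=np.radians(1.6); c=np.array([.5866,.3045])
pick(c,y); look(c,.11,.17,.065)
import glob,os
def lastW(cam):
    return np.load(max(glob.glob(f'pics/{cam}L*.npz'),key=os.path.getmtime))['d']
W=cloud('side',lastW('side')); P=W[sel(W,c+[.015,0],.065,.112,.135)]; print(rect(P))
W=cloud('top',lastW('top')); P=W[sel(W,(.483,.4335),.075,.012,.04)]; print('c',rect(P))
```

```text
above 46.8 [0.4005 0.2983 0.1647] F [ 0.4  0.2 -2.1] gap 0.0205 q [ 0.17  0.5  -1.15  1.96  0.53  1.03  0.37]
low 48.2 [0.4    0.2996 0.0614] F [-0.   0.5 -1.5] gap 0.0204 q [ 0.04  0.62 -1.    2.05  0.71  0.86  0.22]
in 50.1 [0.4864 0.3018 0.0609] F [-0.4 -0.4 -1.9] gap 0.0204 q [ 0.06  0.71 -0.97  1.89  0.73  0.94  0.34]
up 52.5 [0.4866 0.3017 0.1749] F [ 0.2  0.4 -2.1] gap 0.0206 q [ 0.15  0.59 -1.09  1.79  0.58  1.12  0.46]
top L524 (array([586.6, 303.4]), array([79.6, 71.8]), 1.7, 354) [0.116  0.124  0.1305]
side L524 (array([577., 306.]), array([100.9,  75.5]), 3.2, 515) [0.1133 0.1238 0.1369]
(array([582.9, 306.4]), array([89. , 75.5]), 3.2, 452)
c (array([475.2, 441.6]), array([86. , 50.3]), 45.2, 128)
```

Run:
```python
from w import *
t=place(None,0.); print(t)
W=None
look(t,.034,.05,.05,'L9001')
for cam in('top','side'):
    W=cloud(cam,np.load(f'pics/{cam}L9001.npz')['d'])
    for k,c in dict(c=(.483,.4335)).items(): print(k,rect(W[sel(W,c,.08,.012,.04)]))
c=np.array([.483,.4335])
for dz in (.006,.12):
  for off in (.097,.01):
    y=np.radians(39.5); q=inverse_kinematics(pose(c-U(y)*off,y,dz),R(y)); print(np.round(q,2))
```

```text
over 56.5 [ 0.5308 -0.1541  0.1749] F [ 0.3 -0.  -1.6] gap 0.0207 q [ 1.04  0.58 -1.15  1.84  0.59  1.12  1.28]
down 58.7 [ 0.5311 -0.1542  0.0811] F [-0.3  0.9 -0.9] gap 0.0205 q [ 0.96  0.69 -1.04  1.92  0.72  0.97  1.18]
out 61.7 [ 0.4473 -0.1574  0.1843] F [-0.4  0.3 -2.5] gap 0.0203 q [ 1.25  0.47 -1.27  1.99  0.51  1.06  1.36]
[ 0.63076339 -0.15054918]
top L9001 (array([ 636.2, -150.9]), array([87.5, 70. ]), 4.8, 256) [0.0351 0.0401 0.046 ]
side L9001 (array([ 634.8, -147.8]), array([88.7, 79.1]), 2.1, 169) [0.0348 0.0382 0.0431]
c (array([482.3, 432.2]), array([83.5, 73.1]), 39.6, 279)
c (array([484.1, 433.8]), array([81.2, 76.8]), 39.4, 484)
[-0.07  0.55 -0.97  2.14  0.65  0.79  0.8 ]
[-0.16  0.64 -0.89  1.94  0.66  0.87  0.86]
[ 0.04  0.35 -1.05  2.03  0.37  0.96  1.06]
[-0.11  0.47 -0.93  1.85  0.44  1.04  1.04]
```

Run:
```python
from w import *
y=np.radians(39.5); c=np.array([.483,.4335])
pick(c,y); look(c,.11,.17,.07,'L9002')
W=cloud('side',np.load('pics/sideL9002.npz')['d']); print(rect(W[sel(W,c+U(y)*.015,.065,.112,.135)]))
W=cloud('top',np.load('pics/topL9002.npz')['d']); 
for k in ((.63433,-.2455),(.63076,-.1505)): print(rect(W[sel(W,k,.046,.034,.05)]))
```

```text
above 63.6 [0.3395 0.3137 0.1647] F [ 0.8 -0.7 -1.5] gap 0.0201 q [ 0.02  0.36 -1.03  2.04  0.38  0.94  1.05]
low 65.1 [0.339  0.3148 0.0613] F [-0.4 -0.3 -1.6] gap 0.0206 q [-0.13  0.51 -0.88  2.14  0.58  0.75  0.87]
in 67.0 [0.4057 0.3697 0.0609] F [-0.1 -0.7 -1.4] gap 0.0204 q [-0.19  0.62 -0.83  1.95  0.61  0.85  0.9 ]
up 69.3 [0.4058 0.3699 0.1748] F [ 0.2  0.9 -3.3] gap 0.0207 q [-0.1   0.48 -0.95  1.85  0.45  1.04  1.03]
top L9002 (array([483.5, 429. ]), array([88.1, 67.1]), 40.2, 300) [0.1177 0.124  0.131 ]
side L9002 (array([475.8, 429.5]), array([99.5, 73.5]), 39.3, 690) [0.1126 0.1235 0.136 ]
(array([479.1, 432.2]), array([90.8, 73.5]), 39.3, 625)
(array([ 636.3, -245.7]), array([68.1, 85.3]), 89.5, 230)
(array([ 633.1, -149.7]), array([86.1, 68.5]), 0.3, 240)
```

Run:
```python
from w import *
t=place(None,.095); print(t)
snap('top','topL9003');snap('side','sideL9003')
W=cloud('top',np.load('pics/topL9003.npz')['d']); 
for k in ((.63433,-.2455),(.63076,-.1505),t): print(rect(W[sel(W,k,.046,.034,.05)]))
p=cv2.imread('pics/sideL9003.png'); q=cv2.imread('pics/topL9003.png')
cv2.imwrite('pics/v6.png',cv2.hconcat([cv2.resize(p[140:240,170:270],(400,400),interpolation=cv2.INTER_CUBIC),cv2.resize(q[120:220,230:330],(400,400),interpolation=cv2.INTER_CUBIC)]))
```

```text
over 73.3 [ 0.5272 -0.0591  0.1749] F [ 0.1 -0.1 -3.5] gap 0.0206 q [ 0.63  0.38 -0.75  1.9   0.31  0.98  1.35]
down 75.5 [ 0.5275 -0.0593  0.081 ] F [-0.7  0.7 -1.1] gap 0.0205 q [ 0.56  0.5  -0.67  1.98  0.43  0.8   1.25]
out 78.5 [ 0.4438 -0.0625  0.1843] F [-0.6  0.1 -1.5] gap 0.0206 q [ 0.76  0.23 -0.81  2.06  0.2   0.94  1.45]
[ 0.6271994  -0.05561606]
(array([ 636.5, -245.7]), array([68.7, 84.2]), 89.4, 238)
(array([ 630.1, -150.8]), array([80.2, 69.7]), 3.4, 235)
(array([627.9, -57.2]), array([68.4, 75.1]), 89.9, 214)
```

View pics/v6.png

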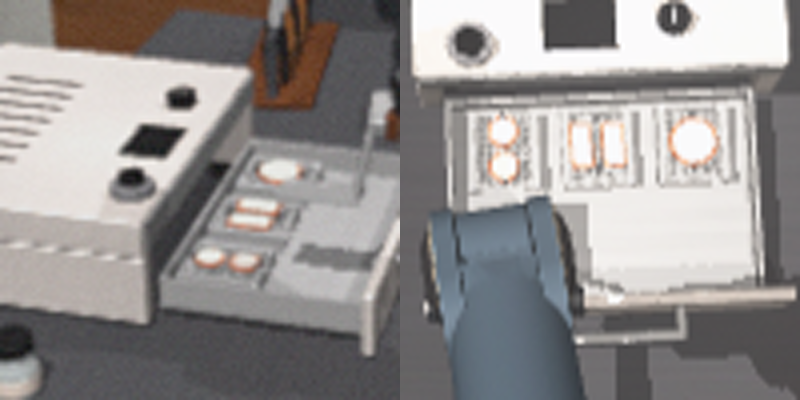

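Run:
```python
from w import *
s=sense()['position']; move_l([.40,-.15,.21],feed=.15)
Y=np.radians(-41); g=[.3598,-.3106]
movep([*g,.1748],R(Y)); sleep(.3)
d=snap('side','sideL9004')[1]; f=np.load('pics/sideL9004.npz'); p=f['p']; W=cloud('side',f['d'])
b=(np.hypot(W[...,0]-.4275,W[...,1]+.3695)<.07)&(W[...,2]>.08)&(W[...,2]<.15)&(p.min(2)>130); P=W[b]; print('blade',rect(P),P.mean(0).round(4))
move_l([*g,.075],feed=.08); rep()
print(move_l([*g,.0548],feed=.02,until_force=8)); rep('rested')
```

```text
blade (array([ 429.5, -366.7]), array([40.5, 86.6]), 38.8, 57) [ 0.4313 -0.3678  0.121 ]
 81.9 [ 0.3602 -0.3108  0.0755] F [-0.8  0.1 -1.4] gap 0.0204 q [ 1.02  0.39 -0.48  2.12  0.28  0.69  1.21]
False
rested 83.0 [ 0.3597 -0.3104  0.0549] F [-0.8  1.7  2.4] gap 0.0208 q [ 1.    0.42 -0.46  2.13  0.31  0.65  1.18]
```

Run:
```python
from w import *
command_gripper(.06); sleep(.2)
s=sense()['position']; move_l([*s[:2],.2],feed=.15)
f=dict(); snap('top','topL9005'); z=np.load('pics/topL9005.npz'); p,W=z['p'],cloud('top',z['d'])
command_gripper(0,40)
h=np.array([.402,-.1585])
move_l([*h,.2],R(YO),feed=.2)
print(move_l([*h,.030],feed=.1,until_force=8)); rep()
print(move_l([*(h+uo*.245),.030],feed=.05,until_force=14)); s=rep('shut')
b=s['position'][:2]-uo*.03
move_l([*b,.030],feed=.1); move_l([*b,.2],feed=.15)
snap('top','topL9006'); snap('side','sideL9006')
for cam in ('top','side'):
    z=np.load(f'pics/{cam}L9006.npz'); p,W=z['p'],cloud(cam,z['d'])
    q=(W[...,2]>.062)&(W[...,2]<.08)&(W[...,0]>.4)&(W[...,0]<.72)&(abs(W[...,1]+.15)<.185)&(p.min(2)>120); print('panel',rect(W[q]))
    q=(W[...,2]>.042)&(W[...,2]<.058)&(abs(W[...,0]-.63)<.06)&(abs(W[...,1]+.15)<.1); print('bar',rect(W[q]))
    q=(W[...,2]>.127)&(np.hypot(W[...,0]-.7085,W[...,1]+.025)<.04); print('btn',rect(W[q]))
    hsv=cv2.cvtColor(p,cv2.COLOR_RGB2HSV)
    hh=(abs(W[...,0]-.36)<.12)&(abs(W[...,1]+.31)<.12)&(W[...,2]>.07)&(W[...,2]<.105)&(hsv[...,0]<12)&(hsv[...,1]>90); print('handle',rect(W[hh]))
    b=(np.hypot(W[...,0]-.4287,W[...,1]+.3725)<.06)&(W[...,2]<.03)&(p.min(2)>150); print('blade',rect(W[b]),W[b][:,2].mean().round(4))
p=cv2.imread('pics/sideL9006.png'); q=cv2.imread('pics/topL9006.png')
cv2.imwrite('pics/v7.png',cv2.hconcat([cv2.resize(p[130:250,130:330],(500,300),interpolation=cv2.INTER_CUBIC),cv2.resize(q[90:270,230:400],(283,300),interpolation=cv2.INTER_CUBIC)]))
```

```text
False
 88.2 [ 0.4024 -0.1587  0.0304] F [-1.1  0.4  0.3] gap 0.0001 q [ 0.78  0.45 -0.61  2.23  0.47  0.58  1.43]
True
shut 92.3 [ 0.6314 -0.1499  0.0292] F [ 0.2 -0.3 -0.6] gap 0.0003 q [ 0.55  0.71 -0.56  1.72  0.48  0.86  1.39]
panel (array([ 663.8, -152.7]), array([ 46.8, 358.4]), 2.2, 178)
bar (array([659.6, -81.1]), array([57.2, 26.8]), 44.4, 36)
btn (array([708. , -27.2]), array([38. , 39.4]), 89.2, 89)
handle (array([ 367.2, -317.4]), array([20.3, 30.7]), 54.0, 40)
blade (array([ 426.6, -369.2]), array([41.9, 85.4]), 48.0, 204) 0.0011
panel (array([ 683.9, -147.1]), array([365.4,  50.6]), 86.7, 202)
bar (array([ 658. , -150.7]), array([ 36.4, 195.3]), 2.1, 122)
btn (array([708.4, -19.6]), array([38. , 36.2]), 22.3, 61)
handle (array([ 332.5, -284.7]), array([ 26.2, 123.6]), 48.0, 100)
blade (array([ 426.1, -368.9]), array([39.2, 88.5]), 48.0, 61) 0.0007
```

View pics/v7.png

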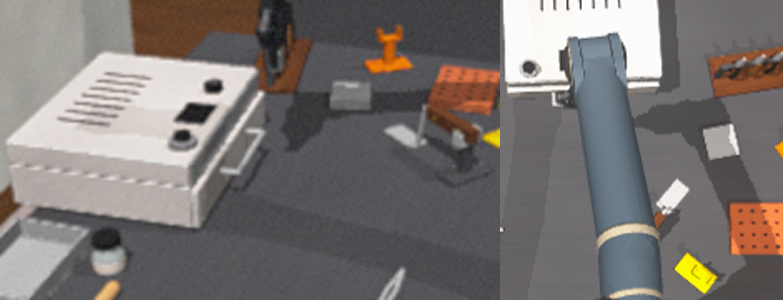

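Run:
```python
from h import *
b=[.7078,-.0255]
s=sense()['position']; move_l([*s[:2],.24],feed=.2)
move_l([*b,.24],R(YO),feed=.2); move_l([*b,.15],feed=.1); rep()
print(move_l([*b,.115],feed=.015,until_force=12)); rep('press'); sleep(.3); rep('held')
move_l([*b,.25],feed=.1)
snap('top','topF'); snap('side','sideF')
s=rep()
p=cv2.imread('pics/sideF.png'); q=cv2.imread('pics/topF.png')
cv2.imwrite('pics/v8.png',cv2.hconcat([p[120:350,100:400],cv2.resize(q[80:270,110:400],(351,230))]))
```

```text
96.5 [ 0.7084 -0.0253  0.1509] F [ 0.5  0.4 -0.4] gap -0.0002 q [ 0.37  0.67 -0.63  1.49  0.42  1.12  1.27]
True
press 97.9 [ 0.7078 -0.0255  0.129 ] F [-1.  -0.9  4.2] gap -0.0001 q [ 0.37  0.69 -0.62  1.51  0.43  1.08  1.26]
held 98.2 [ 0.7078 -0.0255  0.1288] F [-0.5  0.4  5.8] gap -0.0003 q [ 0.37  0.69 -0.62  1.51  0.43  1.08  1.26]
 99.7 [ 0.7075 -0.0256  0.2491] F [ 0.  -0.9 -0.7] gap 0.0 q [ 0.38  0.59 -0.66  1.38  0.36  1.29  1.32]
```

View pics/v8.png

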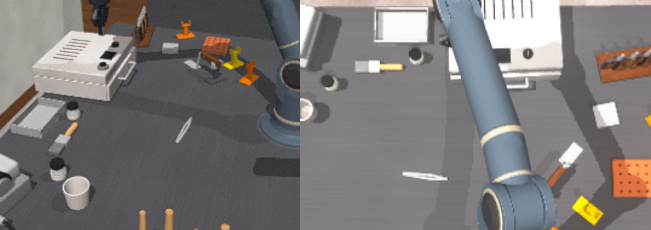

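Run:
```python
from m import *
for tag in ('0','F'):
    for cam in ('top','side'):
        z=np.load(f'pics/{cam}{tag}.npz'); W=cloud(cam,z['d']); V=W[...,:2]-np.array([.684,-.15]); a=V@uo; l=V@no
        q=(W[...,2]>.042)&(W[...,2]<.058)&(abs(l)<.06)&(a>-.16)&(a<-.015); A=a[q]; print(tag,cam,len(A),np.percentile(A,[1,5,20,50]).round(4))
        q=(W[...,2]>.064)&(W[...,2]<.078)&(abs(l)<.17)&(a>-.13)&(a<.01)&(z['p'].min(2)>110); A=a[q]; print('  panel',len(A),np.percentile(A,[2,10,50]).round(4))
```

```text
0 top 101 [-0.12   -0.1196 -0.1181 -0.114 ]
  panel 275 [-0.0878 -0.0865 -0.0821]
0 side 68 [-0.1204 -0.12   -0.1179 -0.1125]
  panel 147 [-0.0879 -0.0872 -0.083 ]
F top 28 [-0.0426 -0.042  -0.0411 -0.0387]
  panel 169 [-0.0112 -0.0104 -0.0054]
F side 38 [-0.0448 -0.0443 -0.0423 -0.0405]
  panel 144 [-0.0108 -0.0102 -0.0055]
```

```bash
python3 -c "
from h import *
print(finish_job()); rep()"
```

```text
the job is handed in; nothing more can be done
None
the job is handed in; nothing more can be done
```

I handed the job in at about 100 s on the robot's clock. All three racks went onto the drawer's floor by spatula; the drawer then measured shut, the start button was pushed to its stop, and the spatula is back in its rest. The hand-in returned no verdict.

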